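# Fill the gap under the serving shelf with a clean tray

### The arm

A 6-joint arm with a two-finger parallel gripper is mounted at the origin on the work surface. World frame = base frame: x ahead of the robot, y to its left, z up, the work surface at z = 0. Lengths are in m, angles in rad, forces in N, time in s.
With the tool pointing down it reaches from about 0.35 to 0.975 m from the base axis. Payload 4.9 kg.
Tool frame: the origin (TCP) lies on the centre line of the jaws, within the pads' length; the fingertips stand 22 mm ahead of it and the grasp point (between the pads) lies 3 mm ahead of it (manip.tcp_to_tips is the distance from the TCP to the fingertips, in m); z points along the fingers, x is the direction in which the jaws open and shut, and the axes are right-handed (so a half turn about z gives the same grasp; the last joint's range is limited). The gripper opens to 85 mm and grips with 20 to 120 N. Pads are 22 mm wide; open, the fingers measure 114 mm over their backs; the gripper's body (76 mm by 85 mm) begins 54 mm behind the grasp point. The pads swing forward as they close: fully open they stand 13 mm farther back than shut.
Start: joints at [1.036, 0.053, 1.613, -0, 1.476, -0.119], TCP at [0.252, 0.572, 0.253] pointing down, gripper open.
Joint ranges: [-3.01, 3.01], [-1.01, 2.22], [0.06, 2.58], [-1.02, 4.17], [0.09, 2.62], [-3.14, 3.14]. Speed limits (rad/s): [2.57, 2.57, 3.14, 3.14, 3.14, 3.14].

### API

Orientations are given as a unit quaternion [w, x, y, z].
In Python, from plant import manip gives the robot as it stands.
- The arm moves only by the shell command python3 -m pendant 'ROWS'. ROWS is a JSON object of lists of equal length, an entry for each row: "linear": the shift along the tool's x, y, z in cm, a list of three; "rotation": the turn, a rotation vector about the tool's x, y, z in degrees, a list of three; "grip": the closure, from 0 (fully open) to 1 (shut). A call has exactly 10 rows; each row is the pose to reach, as a shift and turn from the pose commanded when the call began, along the tool's axes at that moment; what a row does not reach only later rows make up. A row lasts 1/12 s, in which the tool goes at most 41.7 mm and 7.16 degrees, less where a joint would pass 70% of its speed; a pose out of reach is approached as far as the arm can. A call with a gripper value outside its range is refused whole. The fingers move at their own pace and stop on an object; the grip force is fixed at half the most. Time passes only in rows, so rows that repeat a pose let the fingers close, or fill a call up. It gives the time, the measured TCP pose, the force and the opening at its end, in the units of the state.
- manip.state(): the state, without advancing time (a new reading comes with each control period).
- manip.grab_frame(name): name is "scene" or "top"; returns the picture (384x512x3 uint8, red, green, blue); there is no depth.
- manip.calibration(name): a dict with "fx", "fy", "cx", "cy" (pixels), "cam_to_world" (4x4, takes a point from camera to world coordinates). Camera axes: x right, y up, looking along -z (the intrinsics and any distortion apply to the point x, -y, -z); pixel columns grow to the right and rows downward; lengths in m; the calibration is good to about 2 mm. A picture is of the moment at which its call begins. calibration takes no time and is no camera call.
- manip.job_done(): hands the job in, once; it reports no verdict.
The state is a dict: "time": time; "joint_pos": joint angles; "joint_vel": joint speeds; "joint_efforts": joint torques, N m; "tool_pos": TCP position; "tool_rot": TCP orientation; "contact_force": force on the tool from outside, world axes, zero at the start; "ft_torque": the same for the moment, N m; "gripper_width": opening from 0.0 (shut) to 1.0 (fully open).
Only numpy, scipy, OpenCV 4.12 (cv2) and the standard library are available. Lean on these libraries where they do the work, as an engineer would, in place of code of your own. Each camera call takes 0.05 s, during which the arm holds its last target. There are 200 camera calls.

### The job

One chopstick tray is missing from the row under the low serving shelf: lift the top tray out of the spring dispenser, leaving the next one risen in its place, and set it down flat on the table in front of the gap without dropping it. Then take it by its tab and slide it in between the two other trays until its body is flush with the shelf's front edge and only the tab sticks out, straight like its neighbours, without knocking the shelf. Leave the other trays and everything else where they are.

Things in the scene. Friction and masses are not known exactly. Their poses are not given: they have to be found in the camera images.
- tray: Top one of three like trays in the dispenser: open oblong stainless tray, body 135 mm long (x), 66 wide (y), 28 high, walls 4, 0.24 kg. At the top of its -x end a flat black tab sticks out 60 mm, 30 mm wide (y), 10 thick, 16 to 26 mm above the underside. Origin: middle of the body's underside; x lengthwise, away from the tab.
- tray_tab (a point): Grip point on this tray's tab: mid-width and mid-thickness, 35 mm out from the body's end, 102.5 mm from the tray's origin along -x and 21 mm above its underside. Axes as the tray.
- tray_next: Second tray of the stack, directly under the first, same shape, size and axes. The spring carrier lifts it 28 mm, into the place of the top one, when that is taken; it must stay there.
- dispenser: Self-levelling dispenser, fixed: aluminium base 225 mm (x -141 to +85) by 100 (y), 38 high; steel corner guides up to 146 mm above the table hold the stack with 2 mm play, covering the outer 14 mm of each long side; between them the sides are free to grip across the 66 mm width. Full stack: top rim 134 mm up. Origin on the table under the middle of the tray bodies, axes as the trays in it.
- dispenser_tabs (a point): Middle of the dispenser's tab channel, top: at its -x end two plates, 40 mm apart inside, 62 mm long and up to 146 mm high, enclose the tabs, which so cannot be gripped while in the dispenser. A tray must be lifted straight up by 45 mm to clear all guides.
- carrier (a joint): Height of the dispenser's sprung carrier plate under the stack, m: 0 with three trays, about 0.028 with two (each tray less lets it rise 28 mm, spring about 84 N/m).
- shelf: Low wooden serving shelf, fixed: board 240 mm deep (x), 380 wide (y), 18 thick, underside 40 and top 58 mm above the table, on side cheeks at y = -182 and +182 mm. No floor and no stop: trays under it stand on the table. Origin on the table under the middle of the board's front edge; x points in under the shelf, y to the left looking in.
- tray_left: Tray in use, filled with chopsticks, same shape and size, standing under the shelf to the left (shelf +y) of the gap, its body flush with the shelf's front edge and its tab sticking out in front. Origin: middle of the body's underside; x lengthwise, away from the tab. x points in under the shelf.
- tray_right: The same, to the right (shelf -y) of the gap; 154 to 168 mm from tray_left centre to centre, so that the free gap between the two is 88 to 102 mm wide.
- basin: Bystander: white enamel basin with red rim, 200 mm across, 83 mm high, standing on the shelf at least 25 mm back from its front edge. Origin at the middle of its underside.
- jar: Bystander: brown glass jar, 66 mm across, 95 mm high, on the table in front of the shelf, left of the gap. Origin at the middle of its underside.
- cup: Bystander: white cup, 74 mm across, 85 mm high, on the table in front of the shelf, right of the gap. Origin at the middle of its underside.
- shaker: Bystander: steel spice shaker, 50 mm across, 100 mm high, on the table 290 to 320 mm out from the shelf's front edge, roughly in line with the gap. Origin at the middle of its underside.
- bottle: Bystander: brown sauce bottle, 60 mm across, 185 mm high, beside the dispenser. Origin at the middle of its underside.
- bowls: Bystander: stack of four white bowls, 126 mm across, 62 mm high. Origin at the middle of its underside.
- spoon: Bystander: serving spoon 170 mm long lying on the table at the dispenser's +x end. Its x axis runs along it.

How it is judged:
By the outcome, as a careful person would: the job done as asked, in the order asked, and still so for the second after the job is handed in, with the robot touching nothing.
It also fails if it takes over 54 s, if anything falls off the work surface, if the arm or the gripper's body presses on something with over 40 N, if the wrist force passes 120 N, or if a joint passes its speed limit or range.

## Working session

There is one attempt and no reset: what is moved stays moved. The work goes in short steps, Python scripts to look and compute and a shell command to move; the robot and the scene stay as the last step left them, time stands still between calls to the robot, and variables do not carry over. Pictures are saved under pics/ and viewed, about 8 in all and at most 12, crops included, and the job is handed in when it is done.

```bash
ls; mkdir -p pics; python3 - <<'E'
from plant import manip
import cv2, numpy as np
for n in("scene","top"):
    f=manip.grab_frame(n); np.save(f"pics/{n}0.npy",f); cv2.imwrite(f"pics/{n}0.png",f[:,:,::-1])
    c=manip.calibration(n); print(n,{k:(np.round(v,4).tolist() if k=="cam_to_world" else v) for k,v in c.items()})
s=manip.state(); print({k:np.round(v,3).tolist() for k,v in s.items()}); print(manip.tcp_to_tips)
E
```

```text
pics
scene {'fx': 350.4459572441631, 'fy': 350.4459572441631, 'cx': 259.8228772149479, 'cy': 181.00814766698105, 'cam_to_world': [[0.7178, -0.4449, 0.5356, 1.1294], [0.6961, 0.4738, -0.5394, -0.6411], [-0.0138, 0.76, 0.6498, 0.7854], [0.0, 0.0, 0.0, 1.0]]}
top {'fx': 402.9335376558152, 'fy': 402.9335376558152, 'cx': 251.56886324172834, 'cy': 191.10052304270596, 'cam_to_world': [[-0.0272, 0.9979, -0.0585, 0.4958], [-0.9995, -0.0282, -0.0152, -0.105], [-0.0168, 0.0581, 0.9982, 1.353], [0.0, 0.0, 0.0, 1.0]]}
{'time': 0.1, 'joint_pos': [1.036, 0.053, 1.614, 0.0, 1.476, -0.119], 'joint_vel': [-0.001, -0.001, -0.0, 0.0, 0.001, 0.0], 'joint_efforts': [0.0, -39.49, -37.136, -0.0, 0.004, -0.0], 'tool_pos': [0.252, 0.571, 0.252], 'tool_rot': [0.0, 0.838, 0.546, -0.001], 'contact_force': [-0.314, 0.996, 0.908], 'ft_torque': [-0.011, 0.051, -0.005], 'gripper_width': 0.999}
0.022
```

View pics/scene0.png

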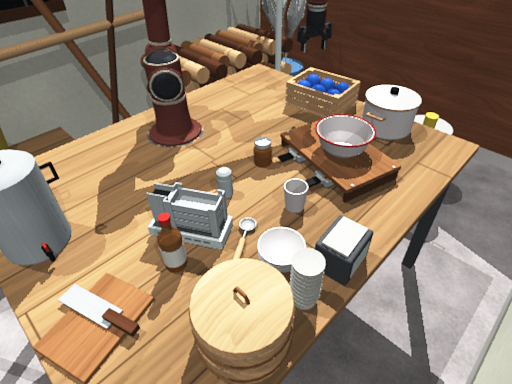

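View pics/top0.png

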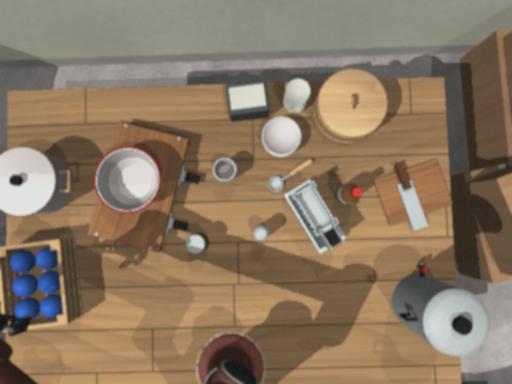

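The scene view shows the shelf with the basin at (345,155) and the dispenser at (190,210). In the top view the tray tabs are near (190,178) and (178,226), with the dispenser around (315,215) and its tab at about (330,238). Next I'll enlarge the top view.

```bash
python3 - <<'E'
import cv2, numpy as np
f=np.load("pics/top0.npy")[:,:,::-1]
a=cv2.resize(f[165:265,270:370],None,fx=4,fy=4,interpolation=cv2.INTER_CUBIC)
b=cv2.resize(f[160:260,130:230],None,fx=4,fy=4,interpolation=cv2.INTER_CUBIC)
im=np.hstack([b,a])
for k in range(0,100,20):
    for o,u in((0,130),(400,270)):
        cv2.putText(im,str(u+k),(o+4*k,10),0,.35,(0,255,255),1); cv2.line(im,(o+4*k,12),(o+4*k,16),(0,255,255),1)
    cv2.putText(im,str(160+k),(0,4*k+4),0,.35,(0,255,255),1);cv2.putText(im,str(165+k),(402,4*k+4),0,.35,(0,255,255),1)
cv2.imwrite("pics/crop1.png",im)
E
```

```text
(no output)
```

View pics/crop1.png

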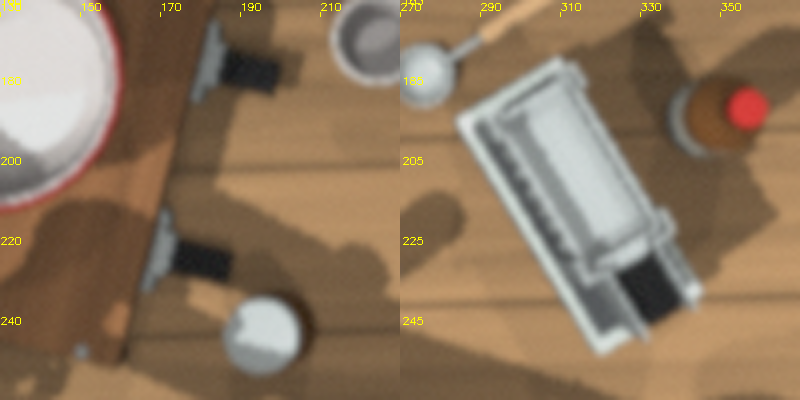

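The enlarged view shows these positions:
- **Neighbouring tabs:** black, around (192,178) and (179,225).
- **Dispenser base corners:** about (284,195), (320,253) and (310,180).
- **Dispenser tab:** about (333,237).
- **Shelf edge:** runs from about (163,250) to (188,137).

I'll refine these with sub-pixel edge fits.

```bash
cat > h.py <<'E'
import numpy as np, cv2
from plant import manip
def ray(n,p,z):
    c=manip.calibration(n); T=np.array(c["cam_to_world"]); p=np.atleast_2d(p).astype(float)
    d=np.c_[(p[:,0]-c["cx"])/c["fx"],-(p[:,1]-c["cy"])/c["fy"],-np.ones(len(p))]@T[:3,:3].T
    o=T[:3,3]; return (o+d*((z-o[2])/d[:,2])[:,None])
def proj(n,P):
    c=manip.calibration(n); T=np.array(c["cam_to_world"]); q=(np.atleast_2d(P)-T[:3,3])@T[:3,:3]
    return np.c_[c["cx"]+c["fx"]*q[:,0]/-q[:,2],c["cy"]-c["fy"]*q[:,1]/-q[:,2]]
def edge(img,p0,p1,n=20,w=4,sign=0):
    """subpixel points of strongest gradient across segment p0-p1, line fitted -> two points"""
    g=cv2.GaussianBlur(cv2.cvtColor(img,cv2.COLOR_RGB2GRAY).astype(np.float32),(0,0),.7)
    p0,p1=np.float64(p0),np.float64(p1); t=(p1-p0)/np.linalg.norm(p1-p0); m=np.array([-t[1],t[0]])
    s=np.arange(-w,w+.01,.1); out=[]
    for a in np.linspace(.05,.95,n):
        q=p0+a*(p1-p0)+s[:,None]*m
        v=cv2.remap(g,q[:,0].astype(np.float32)[None],q[:,1].astype(np.float32)[None],cv2.INTER_CUBIC)[0]
        d=np.gradient(v); d=abs(d) if sign==0 else sign*d
        out.append(q[np.argmax(d)])
    vx,vy,x,y=cv2.fitLine(np.float32(out),cv2.DIST_HUBER,0,.01,.01).ravel()
    r=np.array(out)-[x,y]; res=abs(r@[-vy,vx]); v=np.array([vx,vy]); c=np.array([x,y])
    return c+v*((p0-c)@v), c+v*((p1-c)@v), np.median(res)
E
python3 - <<'E'
from h import *
f=np.load("pics/top0.npy")
def ang(a): return np.degrees(np.arctan2(a[1],a[0]))
# shelf front edge, top z=.058 (edge with tray ends pieces avoided)
for a,b in(((163,248),(186,143)),((167,190+35-5),(178,188)),((164,248),(166,238))):
    e=edge(f,a,b); W=ray("top",e[:2],.058); print("shelf",np.round(e[0],1),np.round(e[1],1),round(e[2],2),W[:,:2].round(4).tolist(),ang(W[0]-W[1])) 
gray=cv2.cvtColor(f,cv2.COLOR_RGB2GRAY)
hsv=cv2.cvtColor(f,cv2.COLOR_RGB2HSV)
m=((f.max(2)<60)).astype(np.uint8)
n,l,st,ce=cv2.connectedComponentsWithStats(m)
for i in range(1,n):
    if st[i,4]>60 and 150<ce[i][0]<350 and 150<ce[i][1]<260:
        z=.132 if ce[i][0]>300 else .026
        c=cv2.findContours((l==i).astype(np.uint8),0,1)[0][0]; r=cv2.minAreaRect(c); B=ray("top",cv2.boxPoints(r),z)
        print(st[i],ce[i].round(1),ray("top",r[0],z).round(4)[0,:2],[round(float(np.linalg.norm(B[k]-B[k+1])),4) for k in(0,1)],[round(ang(B[k+1]-B[k]),1) for k in (0,1)])
for nme,a,b in(("long",(284.3,195),(320.5,253.3)),("end",(284.3,195),(310,180))):
    e=edge(f,a,b,w=3); W=ray("top",e[:2],.038); print(nme,np.round(e[0],1),np.round(e[1],1),e[2],W[:,:2].round(4).tolist(),ang(W[0]-W[1]))
for nme,p,z in(("shaker",(261,233),.1),("jar",(196,243),.095),("cup",(224,170),.085),("bottle",(357,191),.185),("basin",(127,181),.14)): print(nme,ray("top",p,z)[0,:2].round(3))
E
```

```text
shelf [160.1 247.3] [187.2 143.3] 0.75 [[0.3997, 0.2128], [0.7332, 0.1197]] 164.4011578049201
shelf [166.9 220. ] [174.6 187.2] 0.48 [[0.4864, 0.1897], [0.5913, 0.163]] 165.69998263857758
shelf [162.6 248.1] [161.6 238.4] 0.59 [[0.3967, 0.2049], [0.4277, 0.2075]] -175.17001886538884
[185 172  15  11 118] [191.8 177.2] [0.6241 0.1106] [0.0306, 0.0461] [np.float64(-15.1), np.float64(-105.7)]
[173 220  15  10 111] [179.9 224.8] [0.47   0.1535] [0.0269, 0.0472] [np.float64(-8.1), np.float64(-98.6)]
[325 230  14  15 128] [331.9 237.1] [ 0.4221 -0.3241] [0.0288, 0.0394] [np.float64(-59.7), np.float64(-150.0)]
long [286.6 193.6] [322.  252.4] 0.3356820208901714 [[0.5615, -0.1991], [0.3681, -0.307]] 29.14375918371181
end [283.7 194.1] [309.  178.5] 0.27758188284044144 [[0.5602, -0.1896], [0.609, -0.2739]] 120.05351908006564
shaker [ 0.439 -0.112]
jar [0.413 0.091]
cup [ 0.639 -0.   ]
bottle [ 0.556 -0.392]
basin [0.608 0.291]
```

```bash
cat >> h.py <<'E'
def rect(f,n,o,yaw,z,xr,yr,s=2):
    """ortho view of plane z in frame (o,yaw): column=x right, row=y up, s px/mm, ranges in mm"""
    c,sn=np.cos(np.radians(yaw)),np.sin(np.radians(yaw)); C=[(xr[0],yr[1]),(xr[1],yr[1]),(xr[1],yr[0]),(xr[0],yr[0])]
    P=np.array([[o[0]+(c*x-sn*y)/1e3,o[1]+(sn*x+c*y)/1e3,z] for x,y in C])
    w,h=int((xr[1]-xr[0])*s),int((yr[1]-yr[0])*s)
    H=cv2.getPerspectiveTransform(proj(n,P).astype(np.float32),np.float32([[0,0],[w,0],[w,h],[0,h]]))
    im=cv2.warpPerspective(f,H,(w,h),flags=cv2.INTER_CUBIC)[:,:,::-1].copy()
    for k in range(int(np.ceil(xr[0]/20)*20),xr[1],20): cv2.line(im,(int((k-xr[0])*s),0),(int((k-xr[0])*s),6 if k%100 else 14),(0,255,255),1)
    for k in range(int(np.ceil(yr[0]/20)*20),yr[1],20): cv2.line(im,(0,int((yr[1]-k)*s)),(6 if k%100 else 14,int((yr[1]-k)*s)),(0,255,255),1)
    return im
E
python3 - <<'E'
from h import *
f=np.load("pics/top0.npy")
y=np.radians(75); o=np.array([0.547,0.132])+.03*np.array([np.cos(y),np.sin(y)])
a=rect(f,"top",o,75,.026,(-100,60),(-125,125))
yd=np.radians(30); od=np.array([.4221,-.3241])+.0975*np.array([np.cos(yd),np.sin(yd)]); print(o,od)
b=rect(f,"top",od,30,.134,(-150,100),(-60,65)); c=rect(f,"top",od,30,.038,(-150,100),(-60,65))
cv2.imwrite("pics/r1.png",np.hstack([a,np.vstack([b,c])])[:,:820][:600,:800] if 0 else np.hstack([cv2.resize(a,(320,500)),cv2.resize(np.vstack([b,c]),(480,480))if 0 else np.vstack([b,c])[:,:480]]))
E
```

```text
[0.55476457 0.16097777] [ 0.50653748 -0.27535   ]
```

View pics/r1.png

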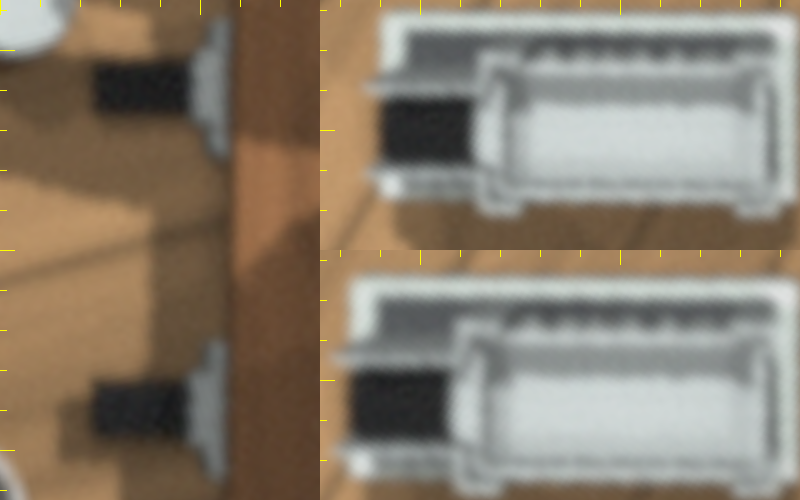

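Rectified with the axes in mm:
- **Neighbours:** the two tabs are parallel to yaw 75°. Their outer ends share x≈-53.5, and they sit at y≈+81 and -80.
- **Dispenser:** yaw is about 30°. The tab spans x -119 to -74, and the guides and base centre on x≈5, y≈0.

So the tray origin is about (0.511,-0.273). I'll check this against the scene view and work out the first move.

```bash
cat > go.py <<'E'
import sys
from h import *
from scipy.spatial.transform import Rotation as R
x,y,z,yaw=map(float,sys.argv[1:5]); s=manip.state(); q=s["tool_rot"]
A=R.from_quat([q[1],q[2],q[3],q[0]]); t=np.radians(yaw)
B=R.from_matrix(np.array([[np.cos(t),np.sin(t),0],[np.sin(t),-np.cos(t),0],[0,0,-1.]]))
print("pos",np.round(s["tool_pos"],4),"lin cm",(A.inv().apply(np.array([x,y,z])-s["tool_pos"])*100).round(2),"rot deg",(A.inv()*B).as_rotvec(degrees=True).round(1),"F",np.round(s["contact_force"],1),"w",round(s["gripper_width"],3),"t",s["time"])
E
python3 go.py .511 -.273 .235 -60
python3 - <<'E'
from h import *
f=np.load("pics/scene0.npy")[:,:,::-1]
x0,y0,x1,y1=140,130,360,250;s=3.6
im=cv2.resize(f[y0:y1,x0:x1],None,fx=s,fy=s,interpolation=cv2.INTER_CUBIC)
def dr(o,yaw,pts,z,col):
    c,sn=np.cos(np.radians(yaw)),np.sin(np.radians(yaw))
    P=np.array([[o[0]+(c*x-sn*y)/1e3,o[1]+(sn*x+c*y)/1e3,z] for x,y in pts])
    p=(proj("scene",P)-[x0-.5,y0-.5]+0)*s
    cv2.polylines(im,[np.round(p).astype(int)],True,col,1)
T=(.511,-.273)
dr(T,30,[(-67.5,-33),(67.5,-33),(67.5,33),(-67.5,33)],.134,(0,0,255))
dr(T,30,[(-141,-50),(85,-50),(85,50),(-141,50)],.038,(0,255,0))
S=(.5567,.1682)
for y in(81,-80): dr(S,75,[(-60,y-15),(0,y-15),(0,y+15),(-60,y+15)],.026,(255,255,0))
dr(S,75,[(0,-190),(240,-190),(240,190),(0,190)],.058,(0,255,0))
cv2.imwrite("pics/ov.png",im[:600,:800])
E
```

```text
pos [0.2522 0.5713 0.2522] lin cm [-66.78  57.78   1.83] rot deg [1.000e-01 1.000e-01 1.262e+02] F [-0.3  1.   0.9] w 0.999 t 0.1
```

View pics/ov.png

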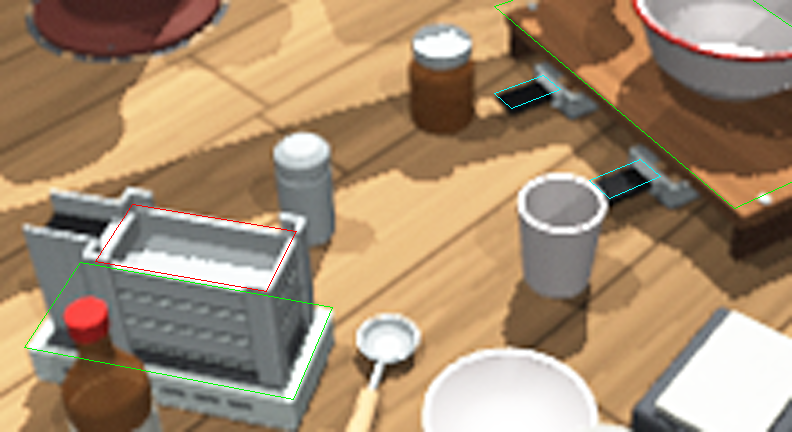

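The overlay in the scene view agrees with the dispenser base, the tray rim, both tabs and the shelf edge to within about 2 mm. Moving now.

```bash
python3 -m pendant '{"linear":[[-66.8,57.8,1.0],[-66.8,57.8,1.0],[-66.8,57.8,1.0],[-66.8,57.8,1.0],[-66.8,57.8,1.0],[-66.8,57.8,1.0],[-66.8,57.8,1.0],[-66.8,57.8,1.0],[-66.8,57.8,1.0],[-66.8,57.8,1.0]],"rotation":[[0,0,126],[0,0,126],[0,0,126],[0,0,126],[0,0,126],[0,0,126],[0,0,126],[0,0,126],[0,0,126],[0,0,126]],"grip":[0,0,0,0,0,0,0,0,0,0]}'; python3 go.py .511 -.273 .235 -60
```

```text
time: 0.93
tool_pos: [0.3743, 0.1715, 0.2482]
tool_rot: [0.0, 0.999, -0.05, 0.0]
contact_force: [1.1, -0.2, -0.2]
gripper_width: 1.002
pos [0.3743 0.1715 0.2482] lin cm [18.06 42.86  1.33] rot deg [-0.  -0.  54.2] F [ 1.1 -0.2 -0.2] w 1.002 t 0.9333
```

```bash
python3 -m pendant '{"linear":[[18.1,42.9,1.0],[18.1,42.9,1.0],[18.1,42.9,1.0],[18.1,42.9,1.0],[18.1,42.9,1.0],[18.1,42.9,1.0],[18.1,42.9,1.0],[18.1,42.9,1.0],[18.1,42.9,1.0],[18.1,42.9,1.0]],"rotation":[[0,0,54.2],[0,0,54.2],[0,0,54.2],[0,0,54.2],[0,0,54.2],[0,0,54.2],[0,0,54.2],[0,0,54.2],[0,0,54.2],[0,0,54.2]],"grip":[0,0,0,0,0,0,0,0,0,0]}'; python3 go.py .511 -.273 .235 -60
```

```text
time: 1.77
tool_pos: [0.4993, -0.2262, 0.239]
tool_rot: [-0.0, 0.867, -0.498, -0.0]
contact_force: [0.8, 0.3, 0.3]
gripper_width: 1.002
pos [ 0.4993 -0.2262  0.239 ] lin cm [4.64 1.35 0.4 ] rot deg [0.  0.  0.3] F [0.8 0.3 0.3] w 1.002 t 1.7667
```

```bash
python3 -m pendant '{"linear":[[3.5,1.2,0],[4.4,1.3,0.4],[4.4,1.3,1.5],[4.4,1.3,3],[4.4,1.3,4],[4.4,1.3,4],[4.4,1.3,4],[4.4,1.3,4],[4.4,1.3,4],[4.4,1.3,4]],"rotation":[[0,0,0.3],[0,0,0.3],[0,0,0.3],[0,0,0.3],[0,0,0.3],[0,0,0.3],[0,0,0.3],[0,0,0.3],[0,0,0.3],[0,0,0.3]],"grip":[0,0,0,0,0,0,0,0,0,0]}'; python3 go.py .511 -.273 .131 -60;python3 - <<'E'
from h import *
f=manip.grab_frame("top"); g=manip.grab_frame("scene")
a=rect(f,"top",(.511,-.273),30,.146,(-130,90),(-65,65)); cv2.imwrite("pics/x.png",a)
b=cv2.resize(g[150:250,140:250],None,fx=3.2,fy=2.6*1.0,interpolation=cv2.INTER_CUBIC)[:,:,::-1]
cv2.imwrite("pics/hov.png",np.hstack([a,b]))
print(a.shape,b.shape)
E
```

```text
time: 2.6
tool_pos: [0.5109, -0.2685, 0.2008]
tool_rot: [0.0, 0.866, -0.499, 0.001]
contact_force: [1.0, 0.4, 0.6]
gripper_width: 1.002
pos [ 0.5109 -0.2685  0.2008] lin cm [0.39 0.22 6.98] rot deg [-0.  -0.1  0.1] F [1.  0.4 0.6] w 1.002 t 2.6
(260, 440, 3) (260, 352, 3)
```

View pics/hov.png

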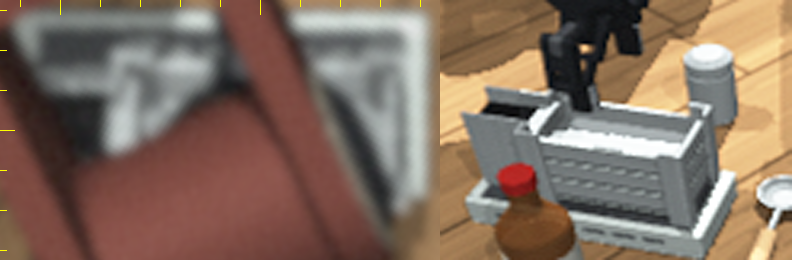

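The hover view shows the arm over the dispenser, with one dark finger at crop (570,75) and another at about (630,40). I'll project the finger positions to confirm.

```bash
python3 - <<'E'
from h import *
s=manip.state(); t=np.array(s["tool_pos"]); print(t)
d=np.array([.5,-.866,0])
for k in(-.0425,.0425):
    p=proj("scene",t+d*k-[0,0,.015])[0]; print(k,p.round(1),"crop",(440+(p[0]-140)*3.2).round(),((p[1]-150)*2.6).round())
E
python3 go.py .511 -.273 .160 -60
```

```text
[ 0.51072304 -0.268623    0.20053099]
-0.0425 [198.7 172.6] crop 628.0 59.0
0.0425 [186.3 193.2] crop 588.0 112.0
pos [ 0.5107 -0.2686  0.2005] lin cm [0.39 0.2  4.05] rot deg [-0.  -0.1  0.1] F [-0.1 -0.2  0.5] w 0.998 t 2.7
```

```bash
python3 -m pendant '{"linear":[[0.3,0.2,0],[0.4,0.2,1.0],[0.4,0.2,2.5],[0.4,0.2,4],[0.4,0.2,5.5],[0.4,0.2,6.5],[0.4,0.2,7.1],[0.4,0.2,7.1],[0.4,0.2,7.1],[0.4,0.2,7.1]],"rotation":[[0,0,0],[0,0,0],[0,0,0],[0,0,0],[0,0,0],[0,0,0],[0,0,0],[0,0,0],[0,0,0],[0,0,0]],"grip":[0,0,0,0,0,0,0,0,0,0]}'; python3 go.py .511 -.273 .130 -60
```

```text
time: 3.53
tool_pos: [0.5112, -0.2735, 0.1296]
tool_rot: [0.0, 0.866, -0.5, 0.001]
contact_force: [0.5, -0.5, -0.3]
gripper_width: 1.001
pos [ 0.5112 -0.2735  0.1296] lin cm [-0.05 -0.01 -0.04] rot deg [-0.  -0.1  0.1] F [ 0.5 -0.5 -0.3] w 1.001 t 3.5333
```

```bash
python3 -m pendant '{"linear":[[0,0,0],[0,0,0],[0,0,0],[0,0,0],[0,0,0],[0,0,0],[0,0,0],[0,0,0],[0,0,0],[0,0,0]],"rotation":[[0,0,0],[0,0,0],[0,0,0],[0,0,0],[0,0,0],[0,0,0],[0,0,0],[0,0,0],[0,0,0],[0,0,0]],"grip":[0.1,0.15,0.2,0.25,0.3,0.4,0.6,1,1,1]}'
```

```text
time: 4.37
tool_pos: [0.5109, -0.2733, 0.1289]
tool_rot: [0.0, 0.866, -0.5, 0.0]
contact_force: [2.3, -1.7, 0.5]
gripper_width: 0.759
```

```bash
python3 -m pendant '{"linear":[[0,0,-0.3],[0,0,-0.8],[0,0,-1.4],[0,0,-2.1],[0,0,-2.8],[0,0,-3.6],[0,0,-4.5],[0,0,-5.4],[0,0,-6.3],[0,0,-7]],"rotation":[[0,0,0],[0,0,0],[0,0,0],[0,0,0],[0,0,0],[0,0,0],[0,0,0],[0,0,0],[0,0,0],[0,0,0]],"grip":[1,1,1,1,1,1,1,1,1,1]}';  python3 -m pendant '{"linear":[[0,0,-0.8],[0,0,-1.8],[0,0,-2.8],[0,0,-3.5],[0,0,-4],[0,0,-4],[0,0,-4],[0,0,-4],[0,0,-4],[0,0,-4]],"rotation":[[0,0,0],[0,0,0],[0,0,0],[0,0,0],[0,0,0],[0,0,0],[0,0,0],[0,0,0],[0,0,0],[0,0,0]],"grip":[1,1,1,1,1,1,1,1,1,1]}'; python3 - <<'E'
from h import *
f=manip.grab_frame("top"); g=manip.grab_frame("scene")
b=cv2.resize(g[110:260,120:270],None,fx=2.6,fy=2.6,interpolation=cv2.INTER_CUBIC)[:,:,::-1]
a=cv2.resize(f[160:280,260:380],(390,390),interpolation=cv2.INTER_CUBIC)[:,:,::-1]
cv2.imwrite("pics/lift.png",np.hstack([a,b]))
E
```

```text
time: 5.2
tool_pos: [0.5104, -0.2726, 0.1992]
tool_rot: [-0.0, 0.866, -0.499, -0.001]
contact_force: [-0.7, 0.1, -2.0]
gripper_width: 0.756
time: 6.03
tool_pos: [0.5104, -0.2729, 0.2378]
tool_rot: [-0.0, 0.866, -0.5, -0.001]
contact_force: [0.0, 0.1, -2.3]
gripper_width: 0.758
```

View pics/lift.png

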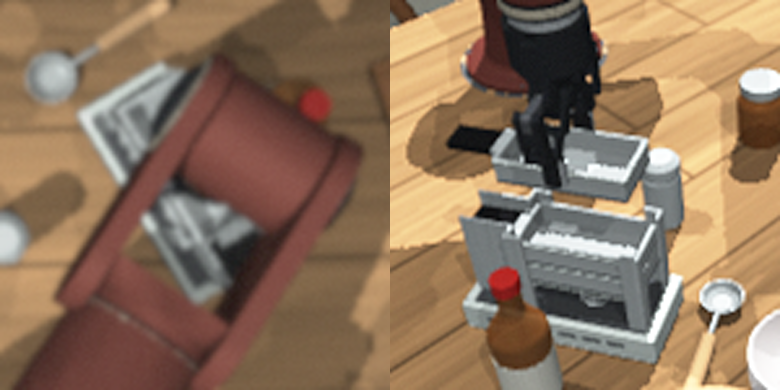

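The lift worked. The tray hangs level with a 2.3 N load, and the next tray has risen in the dispenser. Now I'll measure the tray's pose in the hand from its lower corners at crop (500,178) and (640,200) and its tab end at (450,140).

```bash
python3 - <<'E'
from h import *
t=np.array([.5104,-.2729]);c,s=np.cos(np.pi/6),np.sin(np.pi/6)
def loc(p,z): d=ray("scene",(120+(p[0]-390)/2.6,110+p[1]/2.6),z)[0,:2]-t; return np.round([1e3*(d@[c,s]),1e3*(d@[-s,c])],1)
for n,p,z in(("tabendbot",(497,178),.215),("farbot",(637,201),.215),("tabend rim near",(492,152),.243),("far rim near",(640,172),.243),("far rim far",(650,140),.243),("tab tip",(448,135),.241),("tab tip2",(452,148),.241)): print(n,loc(p,z))
E
python3 go.py .5207 .0336 .235 -15
```

```text
tabendbot [-65. -31.]
farbot [ 80.  -31.6]
tabend rim near [-66.9 -25.6]
far rim near [ 82.3 -21.6]
far rim far [75.4 26.8]
tab tip [-123.5   -8.5]
tab tip2 [-109.4  -26.6]
pos [ 0.5105 -0.2729  0.2381] lin cm [-26.02 -16.24   0.33] rot deg [  0.    0.1 -44.9] F [-0.2  0.4 -2.4] w 0.759 t 6.1333
```

The tray origin sits about 6 mm ahead of the TCP along tray x. Carrying it to about 25 mm in front of the gap.

```bash
python3 go.py .5307 .0732 .235 -15; python3 -m pendant '{"linear":[[-2,-1,0],[-5,-2.5,0],[-8.5,-4.3,0],[-12,-6.2,0],[-16,-8,0],[-20,-10,0],[-24,-12.3,0],[-27,-14,0],[-28,-15,0],[-28.5,-15.3,0]],"rotation":[[0,0,-3],[0,0,-8],[0,0,-14],[0,0,-20],[0,0,-26],[0,0,-32],[0,0,-38],[0,0,-42],[0,0,-44],[0,0,-45]],"grip":[1,1,1,1,1,1,1,1,1,1]}';python3 go.py .5307 .0732 .235 -15
```

```text
pos [ 0.5105 -0.2729  0.2381] lin cm [-28.95 -19.08   0.33] rot deg [  0.    0.1 -44.9] F [-0.2  0.4 -2.4] w 0.759 t 6.1333
time: 6.97
tool_pos: [0.5002, 0.0531, 0.2387]
tool_rot: [-0.0, 0.992, -0.127, 0.0]
contact_force: [-0.0, 0.7, -1.8]
gripper_width: 0.758
pos [0.5002 0.0531 0.2387] lin cm [ 2.45 -2.71  0.37] rot deg [-0.  -0.   0.4] F [-0.   0.7 -1.8] w 0.758 t 6.9667
```

```bash
python3 -m pendant '{"linear":[[1.5,-1.6,0],[2.3,-2.6,0.5],[2.4,-2.7,2.5],[2.4,-2.7,5],[2.4,-2.7,8],[2.4,-2.7,11],[2.4,-2.7,14],[2.4,-2.7,16.5],[2.4,-2.7,18],[2.4,-2.7,18.5]],"rotation":[[0,0,0.4],[0,0,0.4],[0,0,0.4],[0,0,0.4],[0,0,0.4],[0,0,0.4],[0,0,0.4],[0,0,0.4],[0,0,0.4],[0,0,0.4]],"grip":[1,1,1,1,1,1,1,1,1,1]}';  python3 -m pendant '{"linear":[[0,0,0.2],[0,0,0.4],[0,0,0.6],[0,0,0.6],[0,0,0.6],[0,0,0.6],[0,0,0.6],[0,0,0.6],[0,0,0.6],[0,0,0.6]],"rotation":[[0,0,0],[0,0,0],[0,0,0],[0,0,0],[0,0,0],[0,0,0],[0,0,0],[0,0,0],[0,0,0],[0,0,0]],"grip":[1,1,1,1,1,1,1,1,1,1]}';python3 go.py .5307 .0732 .024 -15; python3 - <<'E'
from h import *
f=manip.grab_frame("top"); g=manip.grab_frame("scene"); np.save("pics/s1.npy",g)
b=cv2.resize(g[90:240,220:370],None,fx=2.6,fy=2.6,interpolation=cv2.INTER_CUBIC)[:,:,::-1]
a=rect(f,"top",(.5567,.1682),75,.05,(-240,20),(-130,130),1.5)
cv2.imwrite("pics/low.png",np.hstack([a,b]))
E
```

```text
time: 7.8
tool_pos: [0.528, 0.0692, 0.05]
tool_rot: [0.001, 0.991, -0.134, -0.003]
contact_force: [0.3, 0.1, -3.1]
gripper_width: 0.758
time: 8.63
tool_pos: [0.5305, 0.0702, 0.0477]
tool_rot: [0.0, 0.991, -0.133, 0.0]
contact_force: [-0.5, 0.3, -2.1]
gripper_width: 0.758
pos [0.5305 0.0702 0.0477] lin cm [-0.06 -0.3   2.37] rot deg [-0.  -0.  -0.3] F [-0.5  0.3 -2.1] w 0.758 t 8.6333
```

View pics/low.png

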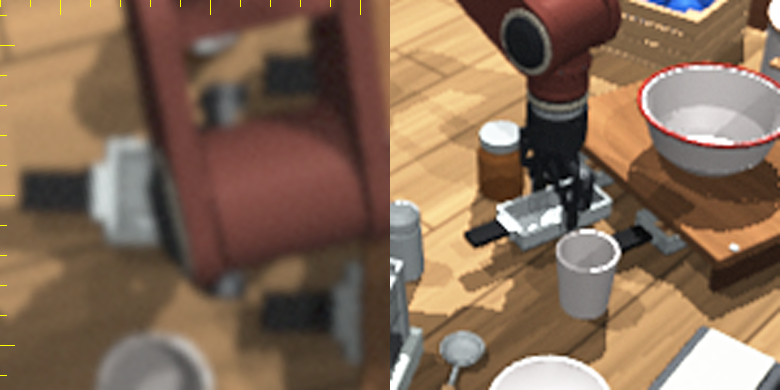

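The tray is level in front of the gap. Its tab is at rectified (55,191), which is y≈+2.7 mm from the gap centre, and the cup and jar are clear. Lowering gently.

```bash
python3 -m pendant '{"linear":[[0,0,0.3],[0,0,0.7],[0,0,1.1],[0,0,1.5],[0,0,1.8],[0,0,2.0],[0,0,2.1],[0,0,2.2],[0,0,2.25],[0,0,2.3]],"rotation":[[0,0,0],[0,0,0],[0,0,0],[0,0,0],[0,0,0],[0,0,0],[0,0,0],[0,0,0],[0,0,0],[0,0,0]],"grip":[1,1,1,1,1,1,1,1,1,1]}';  python3 -m pendant '{"linear":[[0,0,0.02],[0,0,0.04],[0,0,0.06],[0,0,0.08],[0,0,0.1],[0,0,0.1],[0,0,0.1],[0,0,0.1],[0,0,0.1],[0,0,0.1]],"rotation":[[0,0,0],[0,0,0],[0,0,0],[0,0,0],[0,0,0],[0,0,0],[0,0,0],[0,0,0],[0,0,0],[0,0,0]],"grip":[1,1,1,1,1,1,1,1,1,1]}'
```

```text
time: 9.57
tool_pos: [0.5306, 0.0702, 0.0249]
tool_rot: [0.0, 0.991, -0.133, 0.0]
contact_force: [-2.9, 0.2, 2.0]
gripper_width: 0.761
time: 10.4
tool_pos: [0.531, 0.0702, 0.0249]
tool_rot: [0.0, 0.991, -0.133, 0.0]
contact_force: [-4.4, -0.3, 6.7]
gripper_width: 0.758
```

Contact felt at +6.7 N, so the tray is on the table. I'll open slowly, then go up.

```bash
python3 -m pendant '{"linear":[[0,0,-0.05],[0,0,-0.1],[0,0,-0.1],[0,0,-0.1],[0,0,-0.1],[0,0,-0.1],[0,0,-0.1],[0,0,-0.1],[0,0,-0.1],[0,0,-0.1]],"rotation":[[0,0,0],[0,0,0],[0,0,0],[0,0,0],[0,0,0],[0,0,0],[0,0,0],[0,0,0],[0,0,0],[0,0,0]],"grip":[0.2,0.2,0.15,0.15,0.1,0.1,0.05,0,0,0]}';  python3 -m pendant '{"linear":[[0,0,-0.5],[0,0,-1.5],[0,0,-3],[0,0,-5],[0,0,-7],[0,0,-9],[0,1,-10],[0,3,-10],[0,6,-10],[0,8,-10]],"rotation":[[0,0,0],[0,0,0],[0,0,0],[0,0,0],[0,0,0],[0,0,0],[0,0,0],[0,0,0],[0,0,0],[0,0,0]],"grip":[0,0,0,0,0,0,0,0,0,0]}'; python3 - <<'E'
from h import *
print(manip.state()["tool_pos"])
f=manip.grab_frame("top"); g=manip.grab_frame("scene"); np.save("pics/s2.npy",g);np.save("pics/t2.npy",f)
b=cv2.resize(g[90:240,220:370],None,fx=2.6,fy=2.6,interpolation=cv2.INTER_CUBIC)[:,:,::-1]
a=rect(f,"top",(.5567,.1682),75,.026,(-240,20),(-130,130),1.5)
cv2.imwrite("pics/set.png",np.hstack([a,b]))
E
```

```text
time: 11.23
tool_pos: [0.5305, 0.0702, 0.0246]
tool_rot: [0.0, 0.991, -0.134, -0.0]
contact_force: [-0.1, -0.3, -0.4]
gripper_width: 1.003
time: 12.07
tool_pos: [0.5088, -0.0088, 0.1254]
tool_rot: [0.0, 0.991, -0.133, 0.0]
contact_force: [0.6, -0.2, -0.3]
gripper_width: 1.004
[ 0.50877    -0.008805    0.12538496]
```

View pics/set.png

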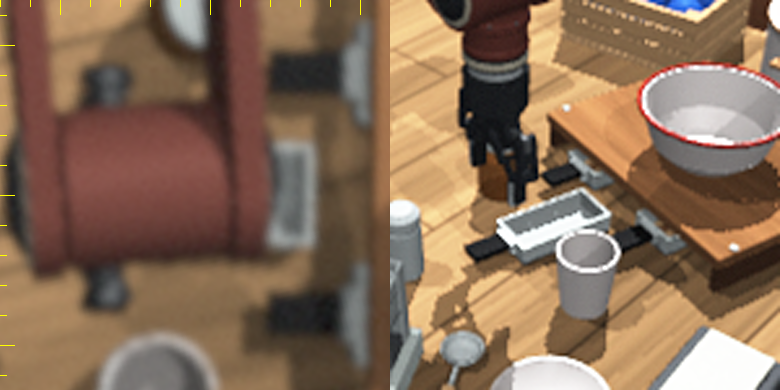

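The tray stands flat. Its far end is at shelf x≈-28 mm and it is centred at y≈+0.7, against a gap centre of about +1. It is parallel to its neighbours. Moving to the tab next.

```bash
python3 go.py .5045 -.0227 .060 -15;  python3 -m pendant '{"linear":[[0,0.5,0],[0,1,1],[0,1.4,2.5],[0,1.4,4],[0,1.4,5.5],[0,1.4,6.3],[0,1.4,6.3],[0,1.4,6.3],[0,1.4,6.3],[0,1.4,6.3]],"rotation":[[0,0,0],[0,0,0],[0,0,0],[0,0,0],[0,0,0],[0,0,0],[0,0,0],[0,0,0],[0,0,0],[0,0,0]],"grip":[0,0,0,0,0,0,0,0,0,0]}'; python3 go.py .5045 -.0227 .025 -15
```

```text
pos [ 0.5086 -0.0094  0.1249] lin cm [-0.04  1.38  6.49] rot deg [ 0.  -0.  -0.5] F [ 0.4  0.7 -0.5] w 0.999 t 12.1667
time: 13.0
tool_pos: [0.5065, -0.0205, 0.0628]
tool_rot: [0.0, 0.991, -0.133, 0.001]
contact_force: [-0.4, -0.4, 0.5]
gripper_width: 0.998
pos [ 0.5065 -0.0205  0.0628] lin cm [-0.14  0.26  3.78] rot deg [-0.  -0.1 -0.3] F [-0.4 -0.4  0.5] w 0.998 t 13.0
```

```bash
python3 -m pendant '{"linear":[[-0.1,0.2,0.4],[-0.1,0.2,1],[-0.1,0.2,1.7],[-0.1,0.2,2.5],[-0.1,0.2,3.1],[-0.1,0.2,3.5],[-0.1,0.2,3.7],[-0.1,0.2,3.75],[-0.1,0.2,3.75],[-0.1,0.2,3.75]],"rotation":[[0,0,0],[0,0,0],[0,0,0],[0,0,0],[0,0,0],[0,0,0],[0,0,0],[0,0,0],[0,0,0],[0,0,0]],"grip":[0,0,0,0,0,0,0,0,0.1,0.2]}'; python3 -m pendant '{"linear":[[0,0,0],[0,0,0],[0,0,0],[0,0,0],[0,0,0],[0,0,0],[0,0,0],[0,0,0],[0,0,0],[0,0,0]],"rotation":[[0,0,0],[0,0,0],[0,0,0],[0,0,0],[0,0,0],[0,0,0],[0,0,0],[0,0,0],[0,0,0],[0,0,0]],"grip":[0.3,0.4,0.45,0.5,0.55,0.6,0.65,0.7,1,1]}'; python3 -m pendant '{"linear":[[0,0,0],[0,0,0],[0,0,0],[0,0,0],[0,0,0],[0,0,0],[0,0,0],[0,0,0],[0,0,0],[0,0,0]],"rotation":[[0,0,0],[0,0,0],[0,0,0],[0,0,0],[0,0,0],[0,0,0],[0,0,0],[0,0,0],[0,0,0],[0,0,0]],"grip":[1,1,1,1,1,1,1,1,1,1]}'
```

```text
time: 13.83
tool_pos: [0.5044, -0.0222, 0.0244]
tool_rot: [0.0, 0.991, -0.133, 0.0]
contact_force: [0.3, 1.1, -0.1]
gripper_width: 0.806
time: 14.67
tool_pos: [0.5044, -0.0222, 0.0244]
tool_rot: [0.0, 0.991, -0.133, 0.0]
contact_force: [0.1, 0.0, 2.2]
gripper_width: 0.338
time: 15.5
tool_pos: [0.5044, -0.0222, 0.0243]
tool_rot: [0.0, 0.991, -0.134, 0.0]
contact_force: [-0.2, -0.4, 4.9]
gripper_width: 0.339
```

The tab is gripped (28.8 mm). Sliding in.

```bash
python3 go.py .5359 .0937 .0245 -15; python3 -m pendant '{"linear":[[0,-0.2,-0.02],[0,-0.7,-0.02],[0,-1.3,-0.02],[0,-2,-0.02],[0,-2.7,-0.02],[0,-3.4,-0.02],[0,-4.1,-0.02],[0,-4.8,-0.02],[0,-5.5,-0.02],[0,-6,-0.02]],"rotation":[[0,0,-0.1],[0,0,-0.2],[0,0,-0.3],[0,0,-0.3],[0,0,-0.3],[0,0,-0.3],[0,0,-0.3],[0,0,-0.3],[0,0,-0.3],[0,0,-0.3]],"grip":[1,1,1,1,1,1,1,1,1,1]}'; python3 go.py .5359 .0937 .0245 -15;
```

```text
pos [ 0.5044 -0.0222  0.0243] lin cm [ -0.03 -12.02  -0.02] rot deg [ 0.  -0.  -0.3] F [-0.2 -0.4  4.9] w 0.339 t 15.5
time: 16.33
tool_pos: [0.5202, 0.0366, 0.0244]
tool_rot: [0.0, 0.991, -0.13, 0.0]
contact_force: [-0.7, -3.2, 5.7]
gripper_width: 0.338
pos [0.5202 0.0366 0.0244] lin cm [ 0.04 -5.92 -0.01] rot deg [ 0. -0.  0.] F [-0.7 -3.2  5.7] w 0.338 t 16.3333
```

```bash
python3 -m pendant '{"linear":[[0,-0.5,0],[0,-1,0],[0,-1.6,0],[0,-2.3,0],[0,-3,0],[0,-3.7,0],[0,-4.4,0],[0,-5,0],[0,-5.6,0],[0,-6,0]],"rotation":[[0,0,0],[0,0,0],[0,0,0],[0,0,0],[0,0,0],[0,0,0],[0,0,0],[0,0,0],[0,0,0],[0,0,0]],"grip":[1,1,1,1,1,1,1,1,1,1]}'; python3 -m pendant '{"linear":[[0,-0.5,0],[0,-1,0],[0,-1.5,0],[0,-1.9,0],[0,-2.3,0],[0,-2.5,0],[0,-2.6,0],[0,-2.6,0],[0,-2.6,0],[0,-2.6,0]],"rotation":[[0,0,0],[0,0,0],[0,0,0],[0,0,0],[0,0,0],[0,0,0],[0,0,0],[0,0,0],[0,0,0],[0,0,0]],"grip":[1,1,1,1,1,1,1,1,1,1]}'; python3 go.py .5478 .1352 .0245 -15; python3 - <<'E'
from h import *
f=manip.grab_frame("top"); g=manip.grab_frame("scene"); np.save("pics/s3.npy",g);np.save("pics/t3.npy",f)
b=cv2.resize(g[110:230,240:360],None,fx=3.3,fy=3.3,interpolation=cv2.INTER_CUBIC)[:,:,::-1]
a=rect(f,"top",(.5567,.1682),75,.026,(-120,20),(-99,99),2)
cv2.imwrite("pics/in.png",np.hstack([a,b]))
E
```

```text
time: 17.17
tool_pos: [0.5357, 0.0946, 0.0244]
tool_rot: [0.0, 0.991, -0.13, -0.0]
contact_force: [-0.9, -4.7, 5.3]
gripper_width: 0.34
time: 18.0
tool_pos: [0.5423, 0.1196, 0.0244]
tool_rot: [-0.0, 0.991, -0.131, -0.0]
contact_force: [0.3, -2.5, 6.4]
gripper_width: 0.336
pos [0.5423 0.1196 0.0244] lin cm [ 0.13 -1.65 -0.01] rot deg [-0.  0. -0.] F [ 0.3 -2.5  6.4] w 0.336 t 18.0
```

View pics/in.png

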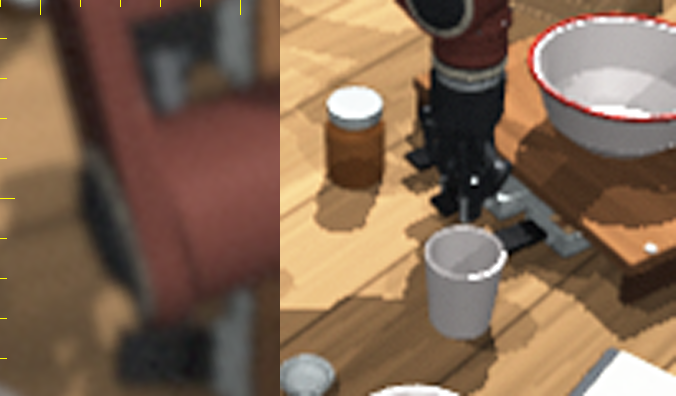

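The tray is between its neighbours and about 16 mm short of flush by dead reckoning. I'll go 1.5 cm further, release, back away and compare the tab ends.

```bash
python3 -m pendant '{"linear":[[0,-0.2,0],[0,-0.5,0],[0,-0.8,0],[0,-1.1,0],[0,-1.3,0],[0,-1.4,0],[0,-1.5,0],[0,-1.5,0],[0,-1.5,0],[0,-1.5,0]],"rotation":[[0,0,0],[0,0,0],[0,0,0],[0,0,0],[0,0,0],[0,0,0],[0,0,0],[0,0,0],[0,0,0],[0,0,0]],"grip":[1,1,1,1,1,1,1,1,1,1]}'; python3 -m pendant '{"linear":[[0,0,0],[0,0,0],[0,0,0],[0,0,0],[0,0,0],[0,0,0],[0,0,0],[0,0,0],[0,0,0],[0,0,0]],"rotation":[[0,0,0],[0,0,0],[0,0,0],[0,0,0],[0,0,0],[0,0,0],[0,0,0],[0,0,0],[0,0,0],[0,0,0]],"grip":[0.6,0.6,0.5,0.5,0.4,0.4,0.35,0.3,0.3,0.3]}'; python3 go.py .5478 .1352 .0245 -15; python3 -m pendant '{"linear":[[0,0,-0.5],[0,0,-1.5],[0,0,-3],[0,0,-5],[0,0,-7],[0,2,-10],[0,5,-12],[0,9,-12],[0,13,-12],[0,16,-12]],"rotation":[[0,0,0],[0,0,0],[0,0,0],[0,0,0],[0,0,0],[0,0,0],[0,0,0],[0,0,0],[0,0,0],[0,0,0]],"grip":[0.3,0.3,0.3,0.3,0.3,0.3,0.3,0.3,0.3,0.3]}'; python3 - <<'E'
from h import *
f=manip.grab_frame("top"); g=manip.grab_frame("scene"); np.save("pics/s4.npy",g);np.save("pics/t4.npy",f)
b=cv2.resize(g[110:230,240:360],None,fx=3.3,fy=3.3,interpolation=cv2.INTER_CUBIC)[:,:,::-1]
a=rect(f,"top",(.5567,.1682),75,.026,(-120,20),(-99,99),2)
cv2.imwrite("pics/in2.png",np.hstack([a,b]))
E
```

```text
time: 18.93
tool_pos: [0.5461, 0.1339, 0.0244]
tool_rot: [0.0, 0.991, -0.131, -0.0]
contact_force: [-0.9, -3.0, 6.2]
gripper_width: 0.344
time: 19.77
tool_pos: [0.5463, 0.1332, 0.0244]
tool_rot: [-0.0, 0.991, -0.131, 0.0]
contact_force: [-0.2, 0.6, 1.0]
gripper_width: 0.701
pos [0.5463 0.1332 0.0244] lin cm [ 0.1  -0.23 -0.01] rot deg [-0. -0. -0.] F [-0.2  0.6  1. ] w 0.701 t 19.7667
time: 20.6
tool_pos: [0.5045, -0.0234, 0.1464]
tool_rot: [0.0, 0.991, -0.131, 0.002]
contact_force: [0.5, -0.1, -0.4]
gripper_width: 0.697
```

View pics/in2.png

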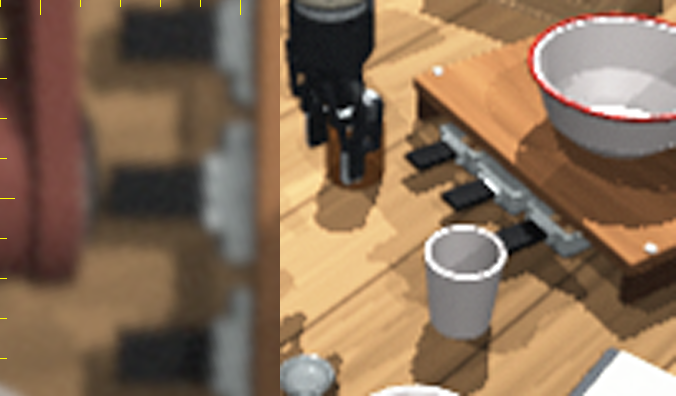

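The middle tab's outer end is at column ~109 and the neighbours' are at ~119, so it is about 5 mm short. It is straight and centred at row 190. Measuring numerically.

```bash
cat > tabs.py <<'E'
from h import *
def tabs(f):
    a=cv2.cvtColor(rect(f,"top",(.5567,.1682),75,.026,(-120,20),(-99,99),4),cv2.COLOR_BGR2GRAY).astype(float)
    for y in(81,1,-80):
        r=int((99-y)*4); o=[]
        for dy in(-24,0,24):   # bracket edge: black->grey along x
            v=a[r+dy-12:r+dy+12].mean(0); k=np.argmax(np.gradient(v)[360:480])+360
            j=np.argmin(np.gradient(v)[200:300])+200; o.append((k/4-120,j/4-120))
        e=[]
        for x in(-48,-36,-24,-14):  # long edges
            c=int((x+120)*4); w=a[r-110:r+110,c-10:c+10].mean(1); g=np.gradient(w)
            u=np.argmin(g[:110]); d=np.argmax(g[110:])+110; e.append(((r-110+u)/-4+99,(r-110+d)/-4+99))
        m=np.mean(e,1); print(y,"bracket,tip x",np.round(o,1).tolist(),"mid y",m.round(1).tolist(),"slope deg",round(float(np.degrees(np.polyfit([-48,-36,-24,-14],m,1)[0])),2))
E
python3 - <<'E'
from tabs import *
tabs(np.load("pics/t4.npy"))
E
```

```text
Traceback (most recent call last):
  File "tabs.py", line 11, in tabs
    c=int((x+120)*4); w=a[r-110:r+110,c-10:c+10].mean(1); g=np.gradient(w)
                                                            ~~~~~~~~~~~^^^
ValueError: Shape of array too small to calculate a numerical gradient, at least (edge_order + 1) elements are required.
```

```bash
sed -i 's/(-99,99),4)/(-115,115),4)/; s/(99-y)/(115-y)/; s/+99/+115/g' tabs.py; python3 - <<'E'
from tabs import *
tabs(np.load("pics/t4.npy"))
tabs(np.load("pics/t0.npy") if 0 else np.load("pics/top0.npy"))
E
python3 go.py .5463 .1332 .07 -15
```

```text
81 bracket,tip x [[-10.8, -58.5], [-12.5, -60.5], [-11.2, -62.5]] mid y [82.2, 81.5, 82.8, 85.9] slope deg 5.91
1 bracket,tip x [[-18.2, -65.8], [-16.8, -67.8], [-18.5, -69.8]] mid y [-4.1, 4.0, 3.4, 4.4] slope deg 12.7
-80 bracket,tip x [[-11.5, -62.8], [-13.8, -61.5], [-12.0, -63.2]] mid y [-79.2, -79.5, -78.6, -78.6] slope deg 1.39
81 bracket,tip x [[-11.0, -60.8], [-12.5, -61.0], [-11.2, -59.0]] mid y [82.1, 82.0, 83.1, 83.4] slope deg 2.45
1 bracket,tip x [[-19.8, -50.0], [-17.2, -61.2], [-23.2, -69.0]] mid y [-1.2, 2.4, 5.2, 6.8] slope deg 13.58
-80 bracket,tip x [[-11.5, -62.2], [-13.5, -62.0], [-12.2, -64.0]] mid y [-79.4, -81.5, -80.1, -80.1] slope deg -0.49
pos [ 0.5042 -0.0246  0.1457] lin cm [ -0.12 -16.34   7.56] rot deg [ 0.1 -0.1 -0.3] F [ 0.4  0.4 -0.7] w 0.7 t 20.7
```

The bracket edge is at -17.8 against -11.9 for its neighbours, so it is 5.9 mm short. I'll regrip at the same place and push the rest.

```bash
python3 -m pendant '{"linear":[[0,-3,0],[0,-6,0],[0,-10,0],[-0.1,-13.5,0],[-0.1,-15.8,0],[-0.1,-16.3,0],[-0.1,-16.3,1],[-0.1,-16.3,3],[-0.1,-16.3,5],[-0.1,-16.3,6]],"rotation":[[0,0,0],[0,0,0],[0,0,0],[0,0,0],[0,0,0],[0,0,0],[0,0,0],[0,0,0],[0,0,0],[0,0,0]],"grip":[0.3,0.3,0.3,0.3,0.3,0.3,0.3,0.3,0.3,0.3]}'; python3 -m pendant '{"linear":[[0,0,0],[0,0,0],[0,0,0],[0,0,0],[0,0,0],[0,0,0],[0,0,0],[0,0,0],[0,0,0],[0,0,0]],"rotation":[[0,0,0],[0,0,0],[0,0,0],[0,0,0],[0,0,0],[0,0,0],[0,0,0],[0,0,0],[0,0,0],[0,0,0]],"grip":[0.3,0.3,0.3,0.3,0.3,0.3,0.3,0.3,0.3,0.3]}';python3 go.py .5463 .1332 .0248 -15
```

```text
time: 21.53
tool_pos: [0.5441, 0.1354, 0.0814]
tool_rot: [0.001, 0.991, -0.131, -0.002]
contact_force: [-0.4, -0.6, -0.3]
gripper_width: 0.701
time: 22.37
tool_pos: [0.546, 0.1364, 0.0844]
tool_rot: [-0.0, 0.991, -0.131, 0.0]
contact_force: [-0.1, -0.3, -0.1]
gripper_width: 0.7
pos [0.546  0.1364 0.0844] lin cm [0.11 0.31 5.96] rot deg [-0. -0. -0.] F [-0.1 -0.3 -0.1] w 0.7 t 22.3667
```

```bash
python3 -m pendant '{"linear":[[0.1,0.3,0.5],[0.1,0.3,1.5],[0.1,0.3,2.7],[0.1,0.3,3.9],[0.1,0.3,4.9],[0.1,0.3,5.5],[0.1,0.3,5.8],[0.1,0.3,5.9],[0.1,0.3,5.9],[0.1,0.3,5.9]],"rotation":[[0,0,0],[0,0,0],[0,0,0],[0,0,0],[0,0,0],[0,0,0],[0,0,0],[0,0,0],[0,0,0],[0,0,0]],"grip":[0.3,0.3,0.3,0.3,0.3,0.3,0.3,0.3,0.3,0.3]}';  python3 -m pendant '{"linear":[[0,0,0],[0,0,0],[0,0,0],[0,0,0],[0,0,0],[0,0,0],[0,0,0],[0,0,0],[0,0,0],[0,0,0]],"rotation":[[0,0,0],[0,0,0],[0,0,0],[0,0,0],[0,0,0],[0,0,0],[0,0,0],[0,0,0],[0,0,0],[0,0,0]],"grip":[0.35,0.4,0.45,0.5,0.55,0.6,0.65,0.7,1,1]}'; python3 go.py .5478 .1389 .0248 -15
```

```text
time: 23.2
tool_pos: [0.5467, 0.1333, 0.0259]
tool_rot: [-0.0, 0.991, -0.131, 0.001]
contact_force: [0.1, -0.5, 0.4]
gripper_width: 0.697
time: 24.03
tool_pos: [0.5463, 0.1332, 0.0256]
tool_rot: [0.0, 0.991, -0.131, 0.0]
contact_force: [-0.7, -0.9, 2.0]
gripper_width: 0.341
pos [0.5463 0.1332 0.0256] lin cm [-0.   -0.59  0.08] rot deg [ 0. -0. -0.] F [-0.7 -0.9  2. ] w 0.341 t 24.0333
```

```bash
python3 -m pendant '{"linear":[[0,-0.1,0],[0,-0.2,0],[0,-0.3,0],[0,-0.4,0],[0,-0.5,0],[0,-0.55,0],[0,-0.58,0],[0,-0.58,0],[0,-0.58,0],[0,-0.58,0]],"rotation":[[0,0,0],[0,0,0],[0,0,0],[0,0,0],[0,0,0],[0,0,0],[0,0,0],[0,0,0],[0,0,0],[0,0,0]],"grip":[1,1,1,1,1,1,1,1,1,1]}';  python3 -m pendant '{"linear":[[0,0,0],[0,0,0],[0,0,0],[0,0,0],[0,0,0],[0,0,0],[0,0,0],[0,0,0],[0,0,0],[0,0,0]],"rotation":[[0,0,0],[0,0,0],[0,0,0],[0,0,0],[0,0,0],[0,0,0],[0,0,0],[0,0,0],[0,0,0],[0,0,0]],"grip":[0.6,0.6,0.5,0.5,0.4,0.4,0.35,0.3,0.3,0.3]}'; python3 -m pendant '{"linear":[[0,0,-0.5],[0,0,-1.5],[0,0,-3],[0,0,-5],[0,0,-7],[0,2,-11],[0,5,-15],[0,9,-17],[0,13,-17],[0,17,-17]],"rotation":[[0,0,0],[0,0,0],[0,0,0],[0,0,0],[0,0,0],[0,0,0],[0,0,0],[0,0,0],[0,0,0],[0,0,0]],"grip":[0.3,0.3,0.3,0.3,0.3,0.3,0.3,0.3,0.3,0.3]}'; python3 -m pendant '{"linear":[[0,3,0],[0,7,0],[0,10,0],[0,10,0],[0,10,0],[0,10,0],[0,10,0],[0,10,0],[0,10,0],[0,10,0]],"rotation":[[0,0,0],[0,0,0],[0,0,0],[0,0,0],[0,0,0],[0,0,0],[0,0,0],[0,0,0],[0,0,0],[0,0,0]],"grip":[0.3,0.3,0.3,0.3,0.3,0.3,0.3,0.3,0.3,0.3]}'; python3 - <<'E'
from tabs import *
f=manip.grab_frame("top"); g=manip.grab_frame("scene"); np.save("pics/s5.npy",g);np.save("pics/t5.npy",f)
tabs(f)
b=cv2.resize(g[110:250,140:360],None,fx=2.36,fy=2.83,interpolation=cv2.INTER_CUBIC)[:,:,::-1]
a=rect(f,"top",(.5567,.1682),75,.026,(-120,20),(-99,99),2)
cv2.imwrite("pics/fin.png",np.hstack([a,b]))
E
```

```text
time: 24.87
tool_pos: [0.5481, 0.1388, 0.0256]
tool_rot: [-0.0, 0.991, -0.131, 0.0]
contact_force: [0.2, -3.2, 5.1]
gripper_width: 0.339
time: 25.7
tool_pos: [0.5477, 0.1389, 0.0254]
tool_rot: [-0.0, 0.991, -0.131, 0.0]
contact_force: [-0.7, 0.6, 0.5]
gripper_width: 0.703
time: 26.53
tool_pos: [0.507, -0.0185, 0.2]
tool_rot: [0.0, 0.992, -0.13, 0.004]
contact_force: [1.0, -0.3, -0.3]
gripper_width: 0.697
time: 27.37
tool_pos: [0.48, -0.1129, 0.1951]
tool_rot: [-0.0, 0.991, -0.13, -0.0]
contact_force: [0.6, 0.2, -0.7]
gripper_width: 0.696
81 bracket,tip x [[-11.0, -60.8], [-12.5, -61.0], [-11.2, -62.5]] mid y [75.2, 74.9, 81.1, 82.9] slope deg 14.62
1 bracket,tip x [[-11.2, -62.2], [-9.8, -60.8], [-11.8, -62.8]] mid y [-4.0, -3.4, 1.2, 1.9] slope deg 11.23
-80 bracket,tip x [[-14.8, -62.2], [-13.2, -61.2], [-12.0, -62.5]] mid y [-79.1, -79.9, -81.9, -78.1] slope deg 0.24
```

View pics/fin.png

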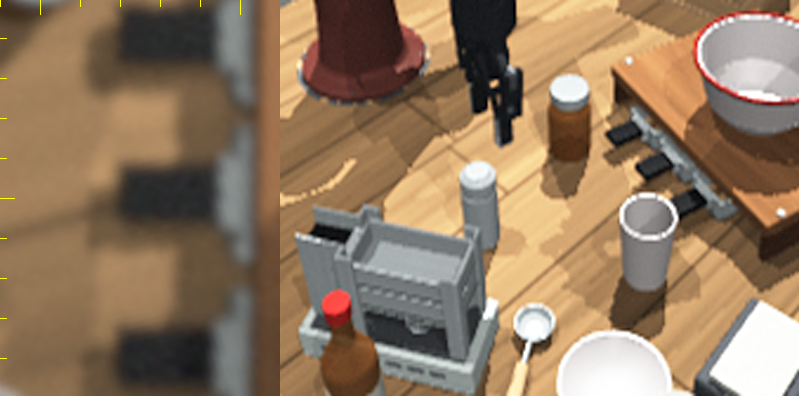

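The final view shows the middle tab tip at column 120, level with its neighbours, and the tray straight. The dispenser's next tray is up and the bystanders haven't moved. Handing in.

```bash
python3 -c "
from plant import manip
print(manip.job_done())"
```

```text
the job is handed in; nothing more can be done
None
```

The missing tray is now in the row under the shelf, and I handed the job in at about 27.5 s of the 54 s allowed. `job_done` gives no verdict, so what follows rests on my own measurements.

- **Lifting out:** I gripped the top tray across its width and lifted it straight up about 109 mm. The load was 2.3 N, which matches one tray. The next tray rose in its place and was still up in the last picture.
- **Setting down:** I set it flat in front of the gap, with contact felt at about 7 N before I opened the gripper.
- **Sliding in:** I took it by the tab and slid it in. The first stop was 5.9 mm short, so I gripped the tab again and pushed the rest. The wrist force readings stayed below 7 N throughout.

**Last checks:**
- **Depth:** the tab tip is level with its neighbours to about 1 mm, and the body end is within 1–1.5 mm of theirs.
- **Sideways:** the tray is within about 2 mm of the middle of the gap.
- **Straightness:** it looks straight. My numeric check on the tab's long edges failed: shadows made it read 0–15°, even on the untouched trays. So I judged straightness from the picture and the gripper angle, which matched the shelf within about 0.1°.
- **Surroundings:** I saw nothing else moved in the last picture and felt no knock on the shelf, but I did not measure the other items again.

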